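# Screw the lid onto the specimen canister

### The job

Pick up the grey screw lid by its grip bar, set it squarely on the mouth of the white canister and, pressing only lightly, turn it backward (counter-clockwise from above) until you feel it drop into its thread start. Then screw it forward (clockwise) until it is fully home and level, and let go. Never force the lid against the canister, and leave the other things on the desk where they are.

Things in the scene. Friction and masses are not known exactly. Their poses are not given: they have to be found in the camera images.
- lid: Loose grey plastic screw lid, about 70 g, lying skirt down on the desk at the start. Round ribbed skirt 68 mm across, 26 mm high, 64 mm inside, open below. Origin: centre of the skirt's lower edge, z up. The grip bar on top runs along the lid's x axis.
- lid_bar (a point): Middle of the lid's upright grip bar, 38.5 mm above the lid's origin. The bar is 46 mm long (along the lid's x), 14 mm thick (along y) and 25 mm high, from 26 to 51 mm above the origin.
- lid_lugs (a point): Point on the lid's axis, 5.5 mm above its origin, level with three lugs inside the skirt: round pegs 5 mm thick, 120 degrees apart (one on the lid's +x side), reaching inward to 25.5 mm from the axis. The plastic bears a light hand only: keep pressing under about 10 N and twisting under about 0.4 N m.
- canister: White upright canister with an open threaded neck; origin at the centre of its underside. Body 86 mm wide, shoulder 112 mm and rim 136 mm above the origin. It stands on a soft pad in its holder: it sinks about 1 mm per newton pressed down on it, at most 12 mm, and springs back; it cannot turn or shift sideways. The frame's yaw says nothing of where the thread starts.
- mouth (a point): Centre of the canister's mouth, level with its rim, about 148 mm above the desk. Neck 47 mm wide, its top 7 mm tapered to 39 mm. A lid merely set on rests with its lugs on top of the thread ridges, its origin 8 to 12.5 mm below this point. Fully dropped into the thread start it is 17 mm below, screwed home 21.5 mm below.
- thread (a point): Point on the neck's axis 12 mm below the rim, amid three equal sloping thread ridges 120 degrees apart, out to 29 mm from the axis. Their angle differs each time and must be felt. On top of the ridges, turning counter-clockwise from above (100 degrees at most) makes the lid climb up to 4.5 mm, then the lugs come off the upper ridge ends: support vanishes and the lid can go down.
- shoulder (a point): Centre of the canister's shoulder, 24 mm below the rim. The thread entry is some 15 degrees of play, ended behind by stop ribs (tops 5.5 mm below the rim; a small drop off these is not the entry). From it, 70 to 95 degrees clockwise with light downward pressure takes the lid 4.5 mm lower to home, where it meets the ribs and turns no farther; it stays there. Clockwise on top of the ridges it jams on the ribs, too high.
- holder: Square white foam block that holds the canister, 124 x 124 x 44 mm, fixed; origin at the centre of its underside.
- spray: Bystander: bottle 68 mm wide, 170 mm high, origin under its centre.
- cotton: Bystander: closed jar 84 mm wide, 100 mm high, origin under its centre.
- cup: Bystander: clear cup 64 mm wide, 75 mm high, origin under its centre.
Things that resemble listed ones, but are neither listed nor needed, are in the scene too. What is shaped like the lid but turquoise is not meant.

How it is judged:
By the outcome, as a careful person would: the job done as asked, in the order asked, and still so for the second after the job is handed in, with the robot touching nothing.
It also fails if it takes over 72 s, if anything falls off the work surface, if the arm or the gripper's body presses on something with over 40 N, if the wrist force passes 120 N, or if a joint passes its speed limit or range.

### The arm

A 6-joint arm with a two-finger parallel gripper is mounted at the origin on the work surface. World frame = base frame: x ahead of the robot, y to its left, z up, the work surface at z = 0. Lengths are in m, angles in rad, forces in N, time in s.
With the tool pointing down it reaches from about 0.35 to 0.975 m from the base axis. Payload 4.9 kg.
Tool frame: the origin (TCP) lies on the centre line of the jaws, within the pads' length; the fingertips stand manip.tcp_to_tips ahead of it and the grasp point (between the pads) is the TCP (manip.tcp_to_tips is the distance from the TCP to the fingertips, in m); y points along the fingers, z is the direction in which the jaws open and shut, and the axes are right-handed (so a half turn about y gives the same grasp; the last joint's range is limited). The gripper opens to 85 mm and grips with 20 to 120 N. Pads are 22 mm wide; open, the fingers measure 114 mm over their backs; the gripper's body (76 mm by 85 mm) begins 54 mm behind the grasp point. The pads swing forward as they close: fully open they stand 13 mm farther back than shut.
Start: joints at [-1.274, 0.053, 1.613, -0, 1.476, -0.119], TCP at [0.252, -0.572, 0.25] pointing down, gripper open.
Joint ranges: [-3.01, 3.01], [-1.01, 2.22], [0.06, 2.58], [-1.02, 4.17], [0.09, 2.62], [-3.14, 3.14]. Speed limits (rad/s): [2.57, 2.57, 3.14, 3.14, 3.14, 3.14].

### API

Orientations are given as a unit quaternion [w, x, y, z].
In Python, from plant import manip gives the robot as it stands.
- The arm moves only by the tool apply_moves, never from a script. Its argument "moves" is a list of rows, each a list of 7 numbers: the gripper's target within -1 to 1 (shut at 1, half-way at 0, fully open at -1), then the shift along the tool's x, y, z in mm, then the turn, a rotation vector about the tool's x, y, z in degrees. A call has 1 to 20 rows; each row shifts and turns the commanded pose from where the row before left it, along the tool's axes as they then stand; what a row does not reach is not made up. A row lasts 1/10 s, in which the tool goes at most 50 mm and 8.59 degrees, less where a joint would pass 70% of its speed; a pose out of reach is approached as far as the arm can. A call with a gripper value outside its range is refused whole. The fingers move at their own pace and stop on an object; the grip force is fixed at half the most. Time passes only in rows, so rows that do not move let the fingers close. It gives the time, the measured TCP pose, the force and the opening at its end, in the units of the state.
- manip.state(): the state, without advancing time (a new reading comes with each control period).
- manip.grab_frame(name): name is "scene" or "top" or "wrist"; returns the picture (480x640x3 uint8, blue, green, red); there is no depth.
- manip.calibration(name): a dict with "mtx" (3x3 intrinsics, pixels), "distortion" ([k1, k2, p1, p2, k3] as OpenCV has them; the pictures are not rectified), "T" (4x4, takes a point from camera to world coordinates); the wrist camera has in their place "T_tool_cam" (4x4, takes a point from camera to tool coordinates, whose origin is the TCP and whose axes are the tool frame's). Camera axes: x right, y down, z forward; pixel columns grow to the right and rows downward; lengths in m; the calibration is good to about 2 mm. A picture is of the moment at which its call begins: read the wrist's pose just before it. calibration takes no time and is no camera call.
- manip.job_done(): hands the job in, once; it reports no verdict.
The state is a dict: "time": time; "joint_pos": joint angles; "joint_vel": joint speeds; "joint_efforts": joint torques, N m; "tool_pos": TCP position; "tool_rot": TCP orientation; "contact_force": force on the tool from outside, world axes, zero at the start; "ft_torque": the same for the moment, N m; "gripper_width": opening from 0.0 (shut) to 1.0 (fully open).
Only numpy, scipy, OpenCV 4.12 (cv2) and the standard library are available. Lean on these libraries where they do the work, as an engineer would, in place of code of your own. Each camera call takes 0.05 s, during which the arm holds its last target. There are 200 camera calls.

## Working session

There is one attempt and no reset: what is moved stays moved. The work goes in short steps, Python scripts to look and compute and a tool call to move; the robot and the scene stay as the last step left them, time stands still between calls to the robot, and variables do not carry over. Pictures are saved under pics/ and viewed, about 8 in all and at most 12, crops included, and the job is handed in when it is done.

Besides the shell and the picture viewer there is one more tool, called after "Request:" as name(argument=value, ...) on one line, values as JSON. apply_moves: Moves the arm, as the interface text tells. Its arguments: {"type":"object","properties":{"moves":{"type":"array","items":{"type":"array","items":{"type":"number"}}}},"required":["moves"]}

```bash
mkdir -p pics; ls
python3 - <<'E'
from plant import manip
import cv2,numpy as np
np.set_printoptions(precision=4,suppress=True)
print(manip.state(),manip.tcp_to_tips)
for n in("scene","top"):
    cv2.imwrite(f"pics/{n}0.png",manip.grab_frame(n)); c=manip.calibration(n); print(n,c)
print(manip.calibration("wrist"))
E
```

```text
pics
{'time': 0.0, 'joint_pos': array([-1.274 ,  0.0534,  1.6143, -0.    ,  1.476 , -0.119 ]), 'joint_vel': array([ 0.0006,  0.0004, -0.0003, -0.0004,  0.0007, -0.0008]), 'joint_efforts': array([ -0.0005, -39.3678, -37.0179,  -0.0001,   0.007 ,   0.    ]), 'tool_pos': array([ 0.2523, -0.5712,  0.249 ]), 'tool_rot': array([ 0.1459, -0.146 ,  0.6926, -0.6911]), 'contact_force': array([ 0.3426,  0.4147, -0.3637]), 'ft_torque': array([-0.0342, -0.0169,  0.0511]), 'gripper_width': 0.9963421930099133} 0.019
scene {'mtx': array([[620.5671,   0.    , 326.8423],
       [  0.    , 620.5671, 234.0129],
       [  0.    ,   0.    ,   1.    ]]), 'distortion': array([-0.0423,  0.    ,  0.    ,  0.    ,  0.    ]), 'T': array([[ 0.6301,  0.534 , -0.5638,  1.4123],
       [ 0.7764, -0.4207,  0.4692, -0.6852],
       [ 0.0134, -0.7334, -0.6796,  1.0837],
       [ 0.    ,  0.    ,  0.    ,  1.    ]])}
top {'mtx': array([[476.897 ,   0.    , 320.471 ],
       [  0.    , 476.897 , 235.4206],
       [  0.    ,   0.    ,   1.    ]]), 'distortion': array([-0.0696,  0.    ,  0.    ,  0.    ,  0.    ]), 'T': array([[ 0.0021, -0.9938,  0.1108,  0.4926],
       [-0.9997, -0.0049, -0.0252,  0.0095],
       [ 0.0256, -0.1107, -0.9935,  0.9861],
       [ 0.    ,  0.    ,  0.    ,  1.    ]])}
{'mtx': array([[341.5464,   0.    , 315.6896],
       [  0.    , 341.5464, 233.4306],
       [  0.    ,   0.    ,   1.    ]]), 'distortion': array([-0.0274,  0.    ,  0.    ,  0.    ,  0.    ]), 'T_tool_cam': array([[ 0.0002,  0.9467,  0.3222, -0.0837],
       [ 0.0003, -0.3222,  0.9467, -0.1231],
       [ 1.    , -0.0001, -0.0004, -0.0015],
       [ 0.    ,  0.    ,  0.    ,  1.    ]])}
```

View pics/top0.png

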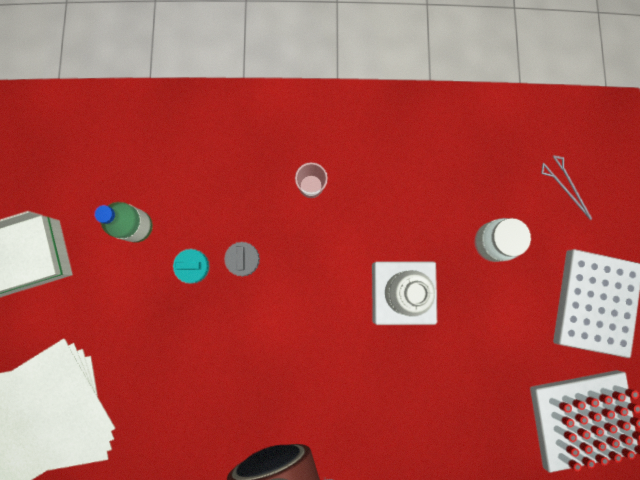

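View pics/scene0.png

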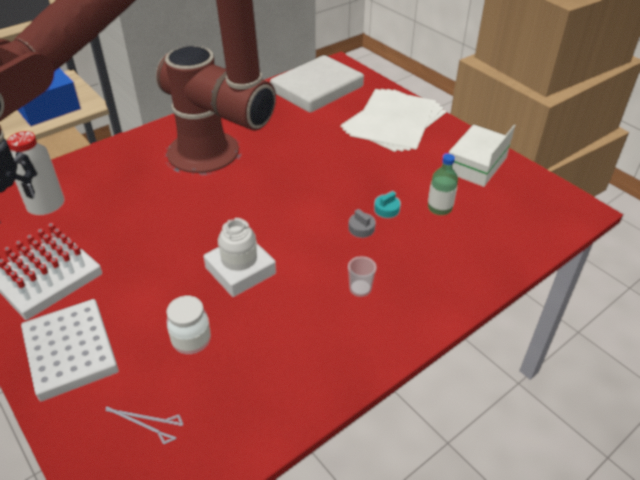

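Top view: the grey lid is at (241,259) with its bar nearly vertical in the image (along world x). The turquoise one is at (190,266). The canister mouth is at (415,293). The scene view agrees: lid (362,222), mouth (237,228).

```bash
cat > h.py <<'E'
from plant import manip
import cv2,numpy as np
from scipy.spatial.transform import Rotation as R
np.set_printoptions(precision=4,suppress=True)
def Tcam(n,s=None):
    c=manip.calibration(n)
    if n!="wrist": return c,c["T"]
    T=np.eye(4); q=s["tool_rot"]; T[:3,:3]=R.from_quat([q[1],q[2],q[3],q[0]]).as_matrix(); T[:3,3]=s["tool_pos"]
    return c,T@c["T_tool_cam"]
def ray(n,px,s=None):
    c,T=Tcam(n,s)
    u=cv2.undistortPoints(np.array(px,float).reshape(-1,1,2),c["mtx"],c["distortion"]).reshape(-1,2)
    d=np.c_[u,np.ones(len(u))]@T[:3,:3].T
    return T[:3,3],d
def onz(n,px,z,s=None):
    o,d=ray(n,px,s); return o+d*((z-o[2])/d[:,2])[:,None]
def proj(n,P,s=None):
    c,T=Tcam(n,s); I=np.linalg.inv(T)
    return cv2.projectPoints(np.array(P,float).reshape(-1,3)@I[:3,:3].T+I[:3,3],np.zeros(3),np.zeros(3),c["mtx"],c["distortion"])[0].reshape(-1,2)
E
python3 - <<'E'
from h import *
s=manip.state()
im=cv2.imread("pics/top0.png"); hsv=cv2.cvtColor(im,cv2.COLOR_BGR2HSV)
m=np.zeros(im.shape[:2],np.uint8); roi=(slice(230,290),slice(210,275)); m[roi]=(hsv[...,1]<90)[roi]*255
M=cv2.moments(m,True); c=[M['m10']/M['m00'],M['m01']/M['m00']]
print("lid px",c,onz("top",c,.020)[0], onz("top",[[415,293]],.148), onz("top",[[404.5,293]],0.044))
o,d=ray("top",[415,293]);o2,d2=ray("scene",[236,227])
A=np.c_[d[0],-d2[0]];t=np.linalg.lstsq(A,o2-o,rcond=None)[0];print(o+t[0]*d,o2+t[1]*d2)
q=s["tool_rot"];print(R.from_quat([*q[1:],q[0]]).as_matrix())
a=cv2.resize(im[225:295,160:280],None,fx=5,fy=5,interpolation=2);b=cv2.resize(im[255:335,365:445],None,fx=4,fy=4,interpolation=2)
out=np.zeros((680,600,3),np.uint8);out[:350,:]=a;out[360:,:320]=b;cv2.imwrite("pics/c1.png",cv2.resize(out,(528,598)))
E
```

```text
lid px [241.55495103373232, 258.6866158868335] [0.5522 0.1446 0.02  ] [[ 0.4849 -0.1785  0.148 ]] [[ 0.4839 -0.1809  0.044 ]]
[[ 0.4848 -0.1803  0.1403]] [[ 0.4846 -0.1805  0.1404]]
[[-0.9148 -0.0006  0.4039]
 [-0.4039  0.0018 -0.9148]
 [-0.0002 -1.     -0.0019]]
```

Request:
apply_moves(moves=[[-1, -37, -2, -26.4, 0, 0, 0], [-1, -37, -2, -26.4, 0, 0, 0], [-1, -37, -2, -26.4, 0, 0, 0], [-1, -37, -2, -26.4, 0, 0, 0], [-1, -37, -2, -26.4, 0, 0, 0], [-1, -37, 0, -26.4, 0, 0, 0], [-1, -37, 0, -26.4, 0, 0, 0], [-1, -37, 0, -26.4, 0, 0, 0], [-1, -37, 0, -26.4, 0, 0, 0], [-1, -37, 0, -26.4, 0, 0, 0], [-1, 0, 0, 0, 0, 8, 0], [-1, 0, 0, 0, 0, 8, 0], [-1, 0, 0, 0, 0, 7.8, 0], [-1, 0, 0, 0, 0, 0, 0], [-1, 0, 0, 0, 0, 0, 0]])

```text
time: 1.6
tool_pos: [0.4841, -0.1807, 0.2599]
tool_rot: [0.001, -0.001, 0.707, -0.707]
contact_force: [0.5, -0.9, -0.3]
gripper_width: 1.001
```

Run:
```python
from h import *
s=manip.state(); cv2.imwrite("pics/w1.png",manip.grab_frame("wrist")); np.save("s1.npy",s,allow_pickle=True)
print(s); print(proj("wrist",[[.484,-.18,.148],[.484,-.18,.136],[.484,-.18,.124]],s))
```

```text
{'time': 1.6, 'joint_pos': array([-0.5013, -0.2153,  1.8494,  0.    ,  1.5081,  1.0663]), 'joint_vel': array([-0.0027,  0.0012, -0.0019, -0.001 , -0.0027,  0.0066]), 'joint_efforts': array([  0.1226, -27.9277, -37.3145,   0.0051,   0.0031,   0.0317]), 'tool_pos': array([ 0.4841, -0.1807,  0.2599]), 'tool_rot': array([ 0.0009, -0.0013,  0.7072, -0.707 ]), 'contact_force': array([ 0.4754, -0.9186, -0.3325]), 'ft_torque': array([-0.0307,  0.0039,  0.0423]), 'gripper_width': 1.0013177097590529}
[[317.1967 237.3968]
 [317.144  232.1443]
 [317.0957 227.3305]]
```

View pics/w1.png

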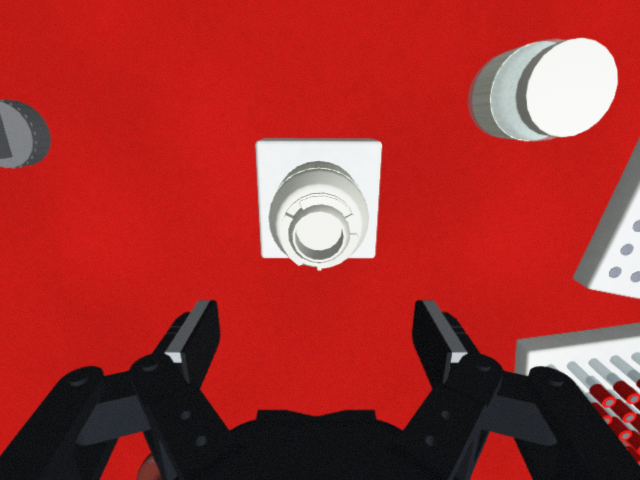

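Run:
```python
from h import *
im=cv2.imread("pics/w1.png")
cv2.imwrite("pics/w1c.png",cv2.convertScaleAbs(cv2.resize(im[155:275,260:380],(600,600),interpolation=2),alpha=1.6,beta=-150))
```

```text
(no output)
```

View pics/w1c.png

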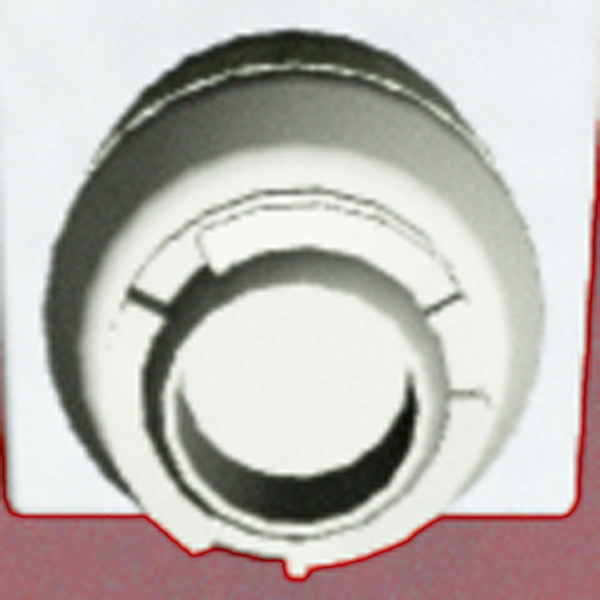

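Run:
```python
from h import *
s=np.load("s1.npy",allow_pickle=True).item()
im=cv2.imread("pics/w1.png")
z=lambda p:np.array(p,float)/5+[260,155]-0.4
P=onz("wrist",z([[150,300],[445,303],[297,572],[208,257],[470,395],[205,550]]),.1425,s)
A=P[:,:2]
for nm,pts in(("ribs",A[:3]),("ends",A[3:])): print(nm,pts)
# body/holder contour fit
hsv=cv2.cvtColor(im,cv2.COLOR_BGR2HSV); m=((hsv[...,1]<90)*255).astype(np.uint8)
cs=max((c for c in cv2.findContours(m,0,1)[0] if cv2.pointPolygonTest(c,(319,200),False)>0),key=cv2.contourArea)
c=cs.reshape(-1,2); 
top=c[(c[:,1]<150)&(c[:,0]>265)&(c[:,0]<370)];lef=c[(c[:,0]<268)&(c[:,1]>150)&(c[:,1]<245)];rig=c[(c[:,0]>370)&(c[:,1]>150)&(c[:,1]<245)]
for e,k in((top,0),(lef,1),(rig,1)): print("edge",onz("wrist",e,.044,s)[:,k].mean())
C=np.array([.484,-.180]); 
t=np.linspace(0,2*np.pi,200)
big=cv2.resize(im[155:275,260:380],(600,600),interpolation=2); big=cv2.convertScaleAbs(big,alpha=1.6,beta=-150)
for r,zz,col in((.0195,.148,(0,0,255)),(.0235,.141,(0,160,0)),(.029,.136,(255,0,0)),(.043,.110,(255,0,255))):
    q=proj("wrist",np.c_[C[0]+r*np.cos(t),C[1]+r*np.sin(t),0*t+zz],s)
    cv2.polylines(big,[np.int32((q-[260,155]+.4)*5)],True,col,1)
cv2.imwrite("pics/w1d.png",big)
for C in(C,):
    print(np.degrees(np.arctan2(*(A-C).T[::-1])), np.linalg.norm(A-C,axis=1))
```

```text
ribs [[ 0.4996 -0.1598]
 [ 0.4993 -0.2029]
 [ 0.4562 -0.1815]]
ends [[ 0.5061 -0.1683]
 [ 0.4851 -0.2071]
 [ 0.4598 -0.1674]]
edge 0.5476236474385741
edge -0.12048709840802614
edge -0.24186782775842716
[  52.2463  -56.1955 -176.8456   27.7883  -87.599   152.4113] [0.0256 0.0276 0.0278 0.025  0.0271 0.0273]
```

View pics/w1d.png

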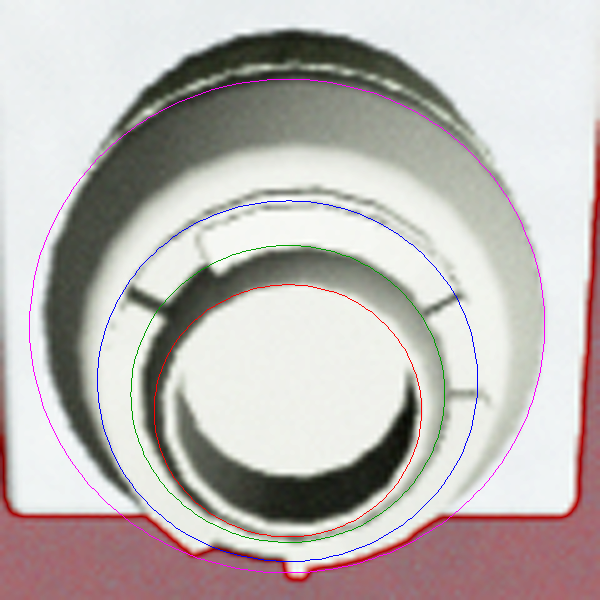

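Zoomed wrist view: the rim centre works out at about (0.4845, -0.1813). The stop ribs are at about 60° mod 120° and the upper ridge ends at about 31° mod 120°, so the lugs should drop in near 38–53° mod 120°. Now over to the lid.

Request:
apply_moves(moves=[[-1, -9.7, 0, -46.6, 0, 0, 0], [-1, -9.7, 0, -46.6, 0, 0, 0], [-1, -9.7, 0, -46.6, 0, 0, 0], [-1, -9.7, 0, -46.6, 0, 0, 0], [-1, -9.7, 5, -46.6, 0, 0, 0], [-1, -9.7, 10, -46.6, 0, 0, 0], [-1, -9.7, 15, -46.6, 0, 0, 0], [-1, 0, 40, 0, 0, 0, 0], [-1, 0, 40, 0, 0, 0, 0], [-1, 0, 0, 0, 0, 0, 0], [-1, 0, 0, 0, 0, 0, 0]])

```text
time: 2.75
tool_pos: [0.5517, 0.1452, 0.1501]
tool_rot: [0.0, 0.001, -0.707, 0.707]
contact_force: [0.4, 0.3, 1.1]
gripper_width: 0.997
```

Run:
```python
from h import *
s=manip.state(); im=manip.grab_frame("wrist"); cv2.imwrite("pics/w2.png",im); np.save("s2.npy",s,allow_pickle=True)
print(s["tool_pos"],s["joint_pos"])
C=np.array([.552,.145]);t=np.linspace(0,2*np.pi,100)
big=cv2.resize(im[120:320,200:440],None,fx=3,fy=3,interpolation=2)
tr=lambda q:np.int32((q-[200,120]+.3)*3)
for r,z in((.034,.026),(.034,.001)): cv2.polylines(big,[tr(proj("wrist",np.c_[C[0]+r*np.cos(t),C[1]+r*np.sin(t),0*t+z],s))],True,(0,255,255),1)
b=[[.023,.007],[-.023,.007],[-.023,-.007],[.023,-.007]]
for z,col in((.051,(0,255,0)),(.026,(255,0,0))): cv2.polylines(big,[tr(proj("wrist",[[C[0]+x,C[1]+y,z] for x,y in b],s))],True,col,1)
cv2.imwrite("pics/w2c.png",big)
```

```text
[0.5517 0.1452 0.1501] [0.1269 0.0078 1.831  0.     1.3045 1.6968]
```

View pics/w2c.png

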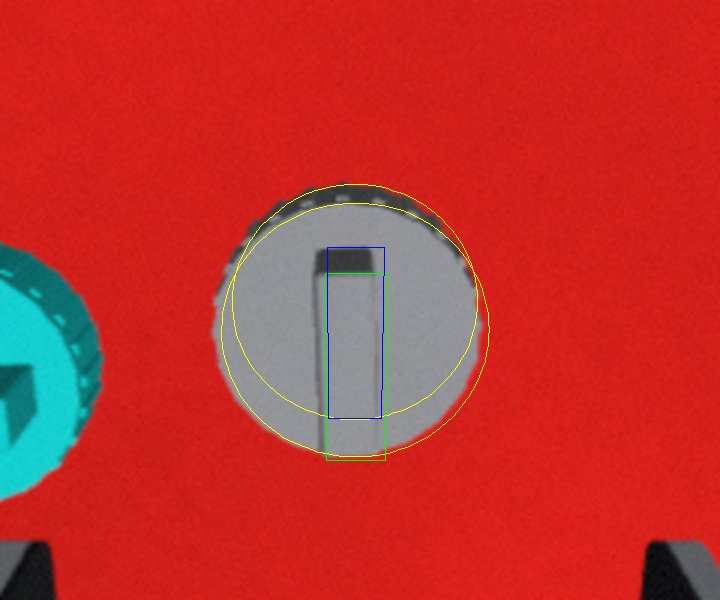

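Request:
apply_moves(moves=[[-1, -0.5, 20, -1.6, 0, -1.6, 0], [-1, 0, 30, 0, 0, 0, 0], [-1, 0, 30, 0, 0, 0, 0], [-1, 0, 15, 0, 0, 0, 0], [-1, 0, 8, 0, 0, 0, 0], [0.3, 0, 0, 0, 0, 0, 0], [0.3, 0, 0, 0, 0, 0, 0], [0.5, 0, 0, 0, 0, 0, 0], [1, 0, 0, 0, 0, 0, 0], [1, 0, 0, 0, 0, 0, 0], [1, 0, 0, 0, 0, 0, 0], [1, 0, 0, 0, 0, 0, 0], [1, 0, 0, 0, 0, 0, 0]])

```text
time: 4.1
tool_pos: [0.5534, 0.1472, 0.0484]
tool_rot: [0.011, -0.009, 0.707, -0.707]
contact_force: [-0.2, -0.3, 5.1]
gripper_width: 0.153
```

Request:
apply_moves(moves=[[1, 0, -10, 0, 0, 0, 0], [1, 0, -30, 0, 0, 0, 0], [1, 0, -45, 0, 0, 0, 0], [1, 0, -45, 0, 0, 0, 0], [1, 0, -45, 0, 0, 0, 0], [1, 0, -45, 0, 0, 0, 0], [1, 0, 0, 0, 0, 0, 0], [1, 0, 0, 0, 0, 0, 0]])

```text
time: 4.9
tool_pos: [0.5528, 0.1471, 0.2687]
tool_rot: [0.011, -0.009, 0.707, -0.707]
contact_force: [-0.5, -0.4, -1.1]
gripper_width: 0.147
```

Run:
```python
from h import *
s=manip.state(); im=manip.grab_frame("wrist"); cv2.imwrite("pics/w3.png",im); np.save("s3.npy",s,allow_pickle=True)
print({k:s[k] for k in("time","tool_pos","tool_rot","contact_force","ft_torque","joint_pos","gripper_width")})
q=s["tool_rot"];M=R.from_quat([*q[1:],q[0]]).as_matrix();print(M)
# assumed lid in tool frame: axis through TCP, origin 48 mm ahead
t=np.linspace(0,2*np.pi,100);big=cv2.resize(im[100:400,160:480],None,fx=2.5,fy=2,interpolation=2)[:,:]
big=cv2.resize(im[130:430,160:480],(800,750),interpolation=2)[:600]
tr=lambda q:np.int32((q-[160,130]+.3)*2.5)
W=lambda P:np.array(P)@M.T+s["tool_pos"]
for y in(.048,.022): cv2.polylines(big,[tr(proj("wrist",W(np.c_[.034*np.cos(t),0*t+y,.034*np.sin(t)]),s))],True,(0,255,255),1)
cv2.polylines(big,[tr(proj("wrist",W([[x,-.003,z] for x,z in((.023,.007),(-.023,.007),(-.023,-.007),(.023,-.007))]),s))],True,(0,255,0),1)
cv2.imwrite("pics/w3c.png",big)
```

```text
{'time': 4.9, 'tool_pos': array([0.5528, 0.1471, 0.2687]), 'tool_rot': array([ 0.0109, -0.0092,  0.7071, -0.7069]), 'contact_force': array([-0.4943, -0.4203, -1.1275]), 'ft_torque': array([ 0.0679, -0.011 ,  0.0221]), 'joint_pos': array([ 0.13  , -0.0848,  1.7181, -0.    ,  1.5059,  1.6724]), 'gripper_width': 0.1469353655794559}
[[-0.9996  0.0024  0.0284]
 [-0.0284  0.0003 -0.9996]
 [-0.0024 -1.     -0.0002]]
```

View pics/w3c.png

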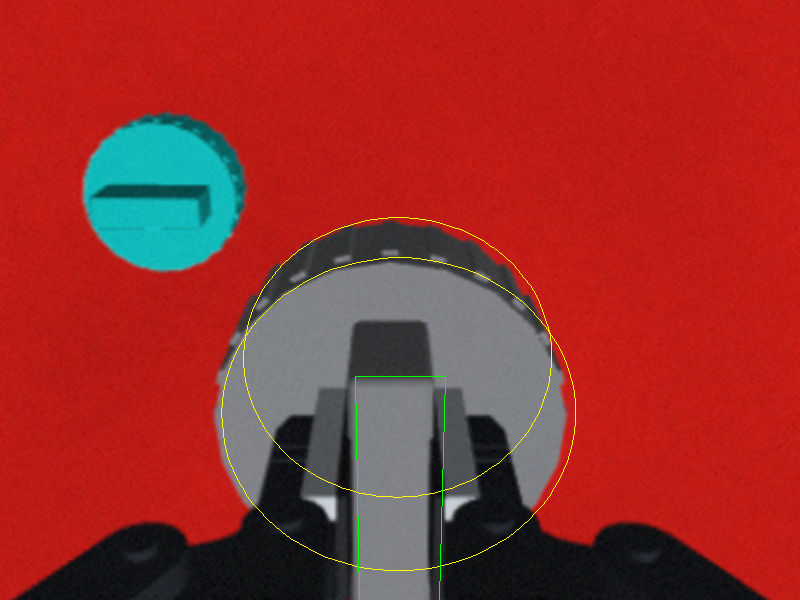

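Request:
apply_moves(moves=[[1, 9.6, 0, 41, 0, 0, 0], [1, 9.6, 0, 41, 0, 0, 0], [1, 9.6, 0, 41, 0, 0, 0], [1, 9.6, 0, 41, 0, 0, 0], [1, 9.6, 0, 41, 0, 0, 0], [1, 9.6, 0, 41, 0, 0, 0], [1, 9.6, 0, 41, 0, 0, 0], [1, 9.6, 0, 41, 0, 0, 0], [1, 0, 15, 0, 0, -6.7, 0], [1, 0, 15, 0, 0, -6.7, 0], [1, 0, 17, 0, 0, 0, 0], [1, 0, 0, 0, 0, 0, 0], [1, 0, 0, 0, 0, 0, 0], [1, 0, 0, 0, 0, 0, 0]])

```text
time: 6.35
tool_pos: [0.4851, -0.1829, 0.2204]
tool_rot: [0.092, -0.093, 0.701, -0.701]
contact_force: [0.8, -1.0, -1.0]
gripper_width: 0.146
```

Run:
```python
from h import *
s=manip.state(); print({k:s[k] for k in("time","tool_pos","contact_force","ft_torque")})
q=s["tool_rot"];M=R.from_quat([*q[1:],q[0]]).as_matrix();print(M)
d=np.array([.4853,-.1828,.222])-s["tool_pos"];print("tool delta mm",M.T@d*1000)
im=manip.grab_frame("scene");cv2.imwrite("pics/s4.png",cv2.resize(im[150:310,160:320],(600,600),interpolation=2))
```

```text
{'time': 6.35, 'tool_pos': array([ 0.4851, -0.1829,  0.2204]), 'contact_force': array([ 0.8373, -0.9883, -0.9709]), 'ft_torque': array([-0.0349, -0.0674, -0.0118])}
[[-0.9658 -0.0002  0.2594]
 [-0.2594  0.0001 -0.9658]
 [ 0.0002 -1.     -0.0001]]
tool delta mm [-0.1843 -1.5951 -0.026 ]
```

View pics/s4.png

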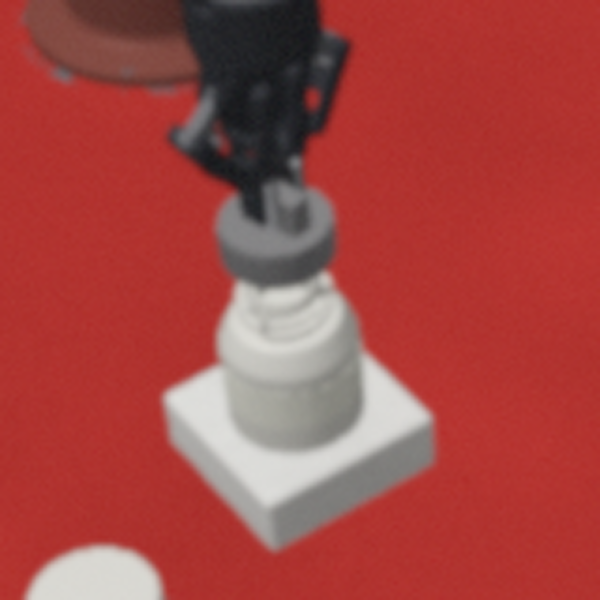

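Run:
```python
from h import *
im=cv2.imread("pics/s4.png");g=im.astype(int);sat=g.max(2)-g.min(2)
for y in (228,240,250,265,300,345,360,390,410):
    x=np.where(sat[y]<70)[0]; x=x[(x>180)&(x<400)]; print(y,x.min(),x.max(),(x.min()+x.max())/2)
zs=[.044,.06,.09,.11,.124,.136,.148,.16,.175,.185,.2]
for z,p in zip(zs,(proj("scene",[[.4845,-.182,z] for z in zs])-[160,150]+.4)*3.75): print(z,p)
```

```text
228 215 335 275.0
240 217 335 276.0
250 219 335 277.0
265 223 328 275.5
300 231 346 288.5
345 216 362 289.0
360 218 376 297.0
390 181 399 290.0
410 181 399 290.0
0.044 [297.6304 404.4346]
0.06 [295.5059 386.3411]
0.09 [291.4403 351.675 ]
0.11 [288.6687 328.0111]
0.124 [286.6987 311.1754]
0.136 [284.9902 296.5635]
0.148 [283.2629 281.7812]
0.16 [281.5166 266.8257]
0.175 [279.3064 247.8834]
0.185 [277.8159 235.0995]
0.2 [275.5541 215.6857]
```

Request:
apply_moves(moves=[[1, 0, 15, 0, 0, 0, 0], [1, 0, 8, 0, 0, 0, 0], [1, 0, 4, 0, 0, 0, 0], [1, 0, 1, 0, 0, 0, 0], [1, 0, 0, 0, 0, 0, 0]])

```text
time: 6.9
tool_pos: [0.485, -0.1829, 0.192]
tool_rot: [0.092, -0.093, 0.701, -0.701]
contact_force: [-0.5, 0.4, -0.7]
gripper_width: 0.15
```

Request:
apply_moves(moves=[[1, 0, 1, 0, 0, 0, 0], [1, 0, 1, 0, 0, 0, 0], [1, 0, 0, 0, 0, 0, 0]])

```text
time: 7.2
tool_pos: [0.4851, -0.183, 0.1904]
tool_rot: [-0.093, 0.092, -0.701, 0.701]
contact_force: [0.2, 0.7, -0.3]
gripper_width: 0.15
```

Request:
apply_moves(moves=[[1, 0, 1, 0, 0, 0, 0], [1, 0, 1, 0, 0, 0, 0], [1, 0, 0, 0, 0, 0, 0]])

```text
time: 7.5
tool_pos: [0.485, -0.183, 0.1881]
tool_rot: [0.092, -0.093, 0.701, -0.701]
contact_force: [-0.3, -0.4, -0.6]
gripper_width: 0.148
```

Request:
apply_moves(moves=[[1, 0, 1, 0, 0, 0, 0], [1, 0, 1, 0, 0, 0, 0], [1, 0, 0, 0, 0, 0, 0]])

```text
time: 7.8
tool_pos: [0.4851, -0.183, 0.1864]
tool_rot: [-0.092, 0.092, -0.701, 0.701]
contact_force: [-1.7, 0.0, 0.1]
gripper_width: 0.152
```

Request:
apply_moves(moves=[[1, 0, 1, 0, 0, 0, 0], [1, 0, 1, 0, 0, 0, 0], [1, 0, 0, 0, 0, 0, 0]])

```text
time: 8.1
tool_pos: [0.4852, -0.183, 0.1845]
tool_rot: [-0.093, 0.092, -0.701, 0.701]
contact_force: [-0.9, 0.7, 2.5]
gripper_width: 0.152
```

```bash
python3 -c "
from h import *
s=manip.state();print(s['tool_pos'],s['contact_force'],s['ft_torque'])"
```

```text
[ 0.4852 -0.183   0.1845] [-0.8609  0.6879  2.4997] [ 0.0187  0.1349 -0.0653]
```

Request:
apply_moves(moves=[[1, 0, 1, 0, 0, 0, 0], [1, 0, 0.5, 0, 0, 0, 0], [1, 0, 0, 0, 0, 0, 0]])

```text
time: 8.4
tool_pos: [0.4852, -0.1831, 0.1831]
tool_rot: [-0.093, 0.092, -0.701, 0.701]
contact_force: [-0.3, 0.2, 3.4]
gripper_width: 0.149
```

```bash
python3 -c "
from h import *
s=manip.state();print(s['tool_pos'],s['contact_force'],s['ft_torque'])"
```

```text
[ 0.4852 -0.1831  0.1831] [-0.2753  0.1744  3.4047] [ 0.1312  0.1805 -0.0019]
```

Request:
apply_moves(moves=[[1, 0, 0, 0, 0, -4, 0], [1, 0, 0, 0, 0, -4, 0], [1, 0, 0, 0, 0, 0, 0]])

```text
time: 8.7
tool_pos: [0.4855, -0.1832, 0.1833]
tool_rot: [-0.141, 0.141, -0.693, 0.693]
contact_force: [-0.5, 0.7, 4.6]
gripper_width: 0.149
```

Request:
apply_moves(moves=[[1, 0, 0, 0, 0, -4, 0], [1, 0, 0, 0, 0, -4, 0], [1, 0, 0, 0, 0, 0, 0]])

```text
time: 9.0
tool_pos: [0.4858, -0.1837, 0.1835]
tool_rot: [-0.189, 0.188, -0.681, 0.682]
contact_force: [1.6, -2.0, 3.5]
gripper_width: 0.147
```

```bash
python3 -c "
from h import *
s=manip.state();print(s['tool_pos'],s['contact_force'],s['ft_torque'])"
```

```text
[ 0.4858 -0.1837  0.1835] [ 1.5502 -2.0434  3.5308] [-0.2982 -0.3545 -0.0735]
```

Request:
apply_moves(moves=[[1, 0, 0, 0, 0, -3, 0], [1, 0, 0, 0, 0, -3, 0], [1, 0, 0, 0, 0, 0, 0]])

```text
time: 9.3
tool_pos: [0.4844, -0.1826, 0.1817]
tool_rot: [0.223, -0.224, 0.671, -0.67]
contact_force: [-0.7, 0.3, -0.8]
gripper_width: 0.149
```

Request:
apply_moves(moves=[[1, 0, 0, 0, 0, -3, 0], [1, 0, 0, 0, 0, -2, 0], [1, 0, 1, 0, 0, 0, 0], [1, 0, 1, 0, 0, 0, 0], [1, 0, 0, 0, 0, 0, 0]])

```text
time: 9.8
tool_pos: [0.4847, -0.1828, 0.1801]
tool_rot: [0.253, -0.253, 0.661, -0.66]
contact_force: [-0.4, -0.1, -1.0]
gripper_width: 0.147
```

```bash
python3 -c "
from h import *
s=manip.state();print(s['tool_pos'],s['contact_force'],s['ft_torque'])"
```

```text
[ 0.4847 -0.1828  0.1801] [-0.4155 -0.0545 -0.9857] [ 0.0254  0.0517 -0.031 ]
```

Request:
apply_moves(moves=[[1, 0, 1, 0, 0, 0, 0], [1, 0, 1, 0, 0, 0, 0], [1, 0, 0, 0, 0, 0, 0]])

```text
time: 10.1
tool_pos: [0.4851, -0.183, 0.1788]
tool_rot: [0.253, -0.253, 0.66, -0.66]
contact_force: [-0.1, 0.0, -0.5]
gripper_width: 0.151
```

```bash
python3 -c "
from h import *
s=manip.state();print(s['tool_pos'],s['contact_force'],s['ft_torque'])"
```

```text
[ 0.4851 -0.183   0.1788] [-0.0545  0.0282 -0.4552] [0.0425 0.0283 0.0989]
```

Request:
apply_moves(moves=[[1, 0, 1, 0, 0, 0, 0], [1, 0, 1, 0, 0, 0, 0], [1, 0, 0, 0, 0, 0, 0], [1, 0, 0, 0, 0, 0, 0]])

```text
time: 10.5
tool_pos: [0.4851, -0.183, 0.177]
tool_rot: [-0.254, 0.253, -0.66, 0.66]
contact_force: [-0.9, 0.5, 1.7]
gripper_width: 0.146
```

```bash
python3 -c "
from h import *
s=manip.state();print(s['tool_pos'],s['contact_force'],s['ft_torque'])"
```

```text
[ 0.4851 -0.183   0.177 ] [-0.8682  0.5374  1.7183] [0.0472 0.2315 0.0185]
```

Request:
apply_moves(moves=[[1, 0, 1, 0, 0, 0, 0], [1, 0, 0.5, 0, 0, 0, 0], [1, 0, 0, 0, 0, 0, 0], [1, 0, 0, 0, 0, 0, 0]])

```text
time: 10.9
tool_pos: [0.4852, -0.183, 0.1755]
tool_rot: [-0.254, 0.253, -0.66, 0.66]
contact_force: [-1.9, 1.6, 3.5]
gripper_width: 0.148
```

```bash
python3 -c "
from h import *
s=manip.state();print(s['tool_pos'],s['contact_force'],s['ft_torque'])"
```

```text
[ 0.4852 -0.183   0.1755] [-1.9365  1.6321  3.4811] [ 0.1029  0.1849 -0.0435]
```

Request:
apply_moves(moves=[[1, 0, 0, -0.5, 0, 3, 0], [1, 0, 0.1, 0, 0, 4, 0], [1, 0, 0.2, 0, 0, 4, 0], [1, 0, 0.2, 0, 0, 4, 0], [1, 0, 0, 0, 0, 0, 0]])

```text
time: 11.4
tool_pos: [0.4852, -0.1828, 0.1752]
tool_rot: [-0.166, 0.165, -0.687, 0.688]
contact_force: [0.3, 0.2, 2.4]
gripper_width: 0.151
```

```bash
python3 -c "
from h import *
s=manip.state();print(s['tool_pos'],s['contact_force'],s['ft_torque'])"
```

```text
[ 0.4852 -0.1828  0.1752] [0.2861 0.1678 2.386 ] [ 0.0762  0.0417 -0.0819]
```

Request:
apply_moves(moves=[[1, 0, 0.2, 0, 0, 4, 0], [1, 0, 0.2, 0, 0, 4, 0], [1, 0, 0.2, 0, 0, 4, 0], [1, 0, 0.2, 0, 0, 4, 0], [1, 0, 0, 0, 0, 0, 0]])

```text
time: 11.9
tool_pos: [0.485, -0.1828, 0.1743]
tool_rot: [-0.069, 0.068, -0.704, 0.704]
contact_force: [0.3, -0.6, 3.9]
gripper_width: 0.147
```

```bash
python3 -c "
from h import *
s=manip.state();print(s['tool_pos'],s['contact_force'],s['ft_torque'])"
```

```text
[ 0.485  -0.1828  0.1743] [ 0.3456 -0.5981  3.9249] [ 0.019  -0.0625 -0.0568]
```

Request:
apply_moves(moves=[[1, 0, 0.2, 0, 0, 4, 0], [1, 0, 0.2, 0, 0, 4, 0], [1, 0, 0.2, 0, 0, 4, 0], [1, 0, 0.2, 0, 0, 4, 0], [1, 0, 0, 0, 0, 0, 0]])

```text
time: 12.4
tool_pos: [0.485, -0.1827, 0.1734]
tool_rot: [0.03, -0.03, -0.706, 0.707]
contact_force: [-0.5, -0.0, 2.7]
gripper_width: 0.152
```

```bash
python3 -c "
from h import *
s=manip.state();print(s['tool_pos'],s['contact_force'],s['ft_torque'])"
```

```text
[ 0.485  -0.1827  0.1734] [-0.5222 -0.0012  2.6843] [ 0.0404 -0.0193 -0.0719]
```

Request:
apply_moves(moves=[[1, 0, 0.2, 0, 0, 4, 0], [1, 0, 0.2, 0, 0, 4, 0], [1, 0, 0.2, 0, 0, 4, 0], [1, 0, 0.2, 0, 0, 4, 0], [1, 0, 0, 0, 0, 0, 0]])

```text
time: 12.9
tool_pos: [0.4849, -0.1827, 0.1725]
tool_rot: [0.128, -0.128, -0.695, 0.696]
contact_force: [0.2, 0.6, 3.4]
gripper_width: 0.146
```

```bash
python3 -c "
from h import *
s=manip.state();print(s['tool_pos'],s['contact_force'],s['ft_torque'])"
```

```text
[ 0.4849 -0.1827  0.1725] [0.2168 0.6463 3.3698] [-0.0262 -0.0842 -0.1057]
```

Request:
apply_moves(moves=[[1, 0, 0.2, 0, 0, 3, 0], [1, 0, 0.2, 0, 0, 3, 0], [1, 0, 0, 0, 0, 0, 0]])

```text
time: 13.2
tool_pos: [0.4849, -0.1827, 0.1721]
tool_rot: [0.164, -0.164, -0.688, 0.688]
contact_force: [-0.4, 0.5, 3.7]
gripper_width: 0.149
```

```bash
python3 -c "
from h import *
s=manip.state();print(s['tool_pos'],s['contact_force'],s['ft_torque'])"
```

```text
[ 0.4849 -0.1827  0.1721] [-0.3921  0.4902  3.7452] [ 0.0456 -0.0794 -0.075 ]
```

Request:
apply_moves(moves=[[1, 0, 0.2, 0, 0, 3, 0], [1, 0, 0.1, 0, 0, 2, 0], [1, 0, 0, 0, 0, 0, 0]])

```text
time: 13.5
tool_pos: [0.4849, -0.1826, 0.1718]
tool_rot: [-0.194, 0.194, 0.68, -0.68]
contact_force: [-0.2, 1.0, 2.6]
gripper_width: 0.148
```

```bash
python3 -c "
from h import *
s=manip.state();print(s['tool_pos'],s['contact_force'],s['ft_torque'])"
```

```text
[ 0.4849 -0.1826  0.1718] [-0.2044  1.0209  2.5879] [ 0.0679 -0.1323 -0.0564]
```

Request:
apply_moves(moves=[[1, 0, 0.2, 0, 0, 3, 0], [1, 0, 0.2, 0, 0, 3, 0], [1, 0, 0, 0, 0, 0, 0]])

```text
time: 13.8
tool_pos: [0.4848, -0.1827, 0.1714]
tool_rot: [0.229, -0.229, -0.669, 0.669]
contact_force: [-0.0, 0.5, 2.1]
gripper_width: 0.15
```

```bash
python3 -c "
from h import *
s=manip.state();print(s['tool_pos'],s['contact_force'],s['ft_torque'])"
```

```text
[ 0.4848 -0.1827  0.1714] [-0.0309  0.5342  2.1121] [ 0.0009 -0.0797 -0.0286]
```

Request:
apply_moves(moves=[[1, 0, 0.1, 0, 0, 2, 0], [1, 0, 0.1, 0, 0, 2, 0], [1, 0, 0, 0, 0, 0, 0]])

```text
time: 14.1
tool_pos: [0.4848, -0.1827, 0.1712]
tool_rot: [0.252, -0.253, -0.66, 0.661]
contact_force: [-0.6, 0.1, 2.8]
gripper_width: 0.15
```

```bash
python3 -c "
from h import *
s=manip.state();print(s['tool_pos'],s['tool_rot'],s['contact_force'],s['ft_torque'])"
```

```text
[ 0.4848 -0.1827  0.1712] [ 0.2523 -0.2525 -0.6605  0.6606] [-0.5746  0.129   2.8191] [ 0.1187 -0.1206  0.0076]
```

Request:
apply_moves(moves=[[1, 0, 0.1, 0, 0, 1.5, 0], [1, 0, 0.1, 0, 0, 1.5, 0], [1, 0, 0, 0, 0, 0, 0]])

```text
time: 14.4
tool_pos: [0.4848, -0.1827, 0.171]
tool_rot: [0.27, -0.271, -0.653, 0.653]
contact_force: [0.8, -0.3, 3.2]
gripper_width: 0.147
```

```bash
python3 -c "
from h import *
s=manip.state();print(s['tool_pos'],s['tool_rot'],s['contact_force'],s['ft_torque'])"
```

```text
[ 0.4848 -0.1827  0.171 ] [ 0.2704 -0.2706 -0.6533  0.6534] [ 0.824  -0.2572  3.2159] [ 0.0417 -0.1259 -0.0307]
```

Request:
apply_moves(moves=[[1, 0, 0.1, 0, 0, 1.5, 0], [1, 0, 0, 0, 0, 0, 0]])

```text
time: 14.6
tool_pos: [0.4848, -0.1827, 0.1709]
tool_rot: [0.279, -0.279, -0.65, 0.65]
contact_force: [0.1, 0.4, 3.0]
gripper_width: 0.146
```

```bash
python3 -c "
from h import *
s=manip.state();print(s['tool_pos'],s['tool_rot'],s['contact_force'],s['ft_torque'])"
```

```text
[ 0.4848 -0.1827  0.1709] [ 0.2791 -0.2793 -0.6496  0.6497] [0.1419 0.3969 2.959 ] [-0.004  -0.0804 -0.066 ]
```

Request:
apply_moves(moves=[[1, 0, 0.1, 0, 0, 1.5, 0], [1, 0, 0, 0, 0, 0, 0]])

```text
time: 14.8
tool_pos: [0.4848, -0.1827, 0.1708]
tool_rot: [0.288, -0.288, -0.646, 0.646]
contact_force: [0.9, 0.3, 3.1]
gripper_width: 0.146
```

```bash
python3 -c "
from h import *
s=manip.state();print(s['tool_pos'],s['tool_rot'],s['contact_force'],s['ft_torque'])"
```

```text
[ 0.4848 -0.1827  0.1708] [ 0.2877 -0.2878 -0.6459  0.646 ] [0.8664 0.2987 3.139 ] [-0.0078 -0.1733 -0.0509]
```

Request:
apply_moves(moves=[[1, 0, 0.1, 0, 0, 1.5, 0], [1, 0, 0, 0, 0, 0, 0]])

```text
time: 15.0
tool_pos: [0.4848, -0.1827, 0.1707]
tool_rot: [0.296, -0.296, -0.642, 0.642]
contact_force: [0.9, 0.8, 1.9]
gripper_width: 0.15
```

```bash
python3 -c "
from h import *
s=manip.state();print(s['tool_pos'],s['tool_rot'],s['contact_force'],s['ft_torque'])"
```

```text
[ 0.4848 -0.1827  0.1707] [ 0.2961 -0.2962 -0.642   0.6421] [0.9323 0.7554 1.8911] [-0.0657 -0.1595 -0.0278]
```

Request:
apply_moves(moves=[[1, 0, 0.1, 0, 0, 1.2, 0], [1, 0, 0, 0, 0, 0, 0]])

```text
time: 15.2
tool_pos: [0.4848, -0.183, 0.1706]
tool_rot: [0.303, -0.303, -0.639, 0.639]
contact_force: [1.6, -0.9, 3.7]
gripper_width: 0.152
```

```bash
python3 -c "
from h import *
s=manip.state();print(s['tool_pos'],s['tool_rot'],s['contact_force'],s['ft_torque'])"
```

```text
[ 0.4848 -0.183   0.1706] [ 0.3026 -0.303  -0.6387  0.6392] [ 1.5754 -0.9109  3.7483] [-0.3008 -0.1446 -0.0093]
```

Request:
apply_moves(moves=[[1, 0, 0, 0, 0, 1, 0], [1, 0, 0, 0, 0, 0, 0]])

```text
time: 15.4
tool_pos: [0.4848, -0.1832, 0.1707]
tool_rot: [0.308, -0.309, -0.636, 0.637]
contact_force: [0.9, -2.6, 3.1]
gripper_width: 0.146
```

```bash
python3 -c "
from h import *
s=manip.state();print(s['tool_pos'],s['tool_rot'],s['contact_force'],s['ft_torque'])"
```

```text
[ 0.4848 -0.1832  0.1707] [ 0.308  -0.3086 -0.6359  0.6368] [ 0.8924 -2.6341  3.1025] [-0.682  -0.1385  0.1408]
```

Request:
apply_moves(moves=[[1, 0, 0, 0, 0, 1, 0], [1, 0, 0, 0, 0, 0, 0]])

```text
time: 15.6
tool_pos: [0.4848, -0.1832, 0.1707]
tool_rot: [0.313, -0.314, -0.633, 0.634]
contact_force: [0.2, -4.6, 1.9]
gripper_width: 0.149
```

```bash
python3 -c "
from h import *
s=manip.state();print(s['tool_pos'],s['tool_rot'],s['contact_force'],s['ft_torque'])"
```

```text
[ 0.4848 -0.1832  0.1707] [ 0.3134 -0.3141 -0.6332  0.6341] [ 0.218  -4.6179  1.9308] [-0.9455 -0.0438  0.2792]
```

Request:
apply_moves(moves=[[1, -0.4, 0, 0.3, 0, 0, 0], [1, 0, 0, 0, 0, 0, 0]])

```text
time: 15.8
tool_pos: [0.4848, -0.1833, 0.1706]
tool_rot: [0.314, -0.314, -0.634, 0.634]
contact_force: [-0.4, -2.9, 3.0]
gripper_width: 0.151
```

```bash
python3 -c "
from h import *
s=manip.state();print(s['tool_pos'],s['tool_rot'],s['contact_force'],s['ft_torque'])"
```

```text
[ 0.4848 -0.1833  0.1706] [ 0.3135 -0.3138 -0.6336  0.6338] [-0.4486 -2.8816  3.0278] [-0.8076 -0.1899  0.3243]
```

Request:
apply_moves(moves=[[1, 0, -1, 0, 0, -1, 0], [1, 0, -1.5, 0, 0, 0, 0], [1, 0, -1, 0, 0, 0, 0], [1, 0, 0, 0, 0, 0, 0], [1, 0, 0, 0, 0, 0, 0]])

```text
time: 16.3
tool_pos: [0.4847, -0.1831, 0.1738]
tool_rot: [-0.308, 0.308, 0.636, -0.636]
contact_force: [2.5, -4.5, 0.5]
gripper_width: 0.153
```

```bash
python3 -c "
from h import *
s=manip.state();print(s['tool_pos'],s['tool_rot'],s['contact_force'],s['ft_torque'])"
```

```text
[ 0.4847 -0.1831  0.1738] [-0.3083  0.3081  0.6364 -0.6364] [ 2.4816 -4.5483  0.4575] [-0.8177 -0.4249  0.13  ]
```

Request:
apply_moves(moves=[[1, -0.6, -0.2, 0.1, 0, 0, 0], [1, 0, 0, 0, 0, 0, 0], [0.5, 0, 0, 0, 0, 0, 0], [0, 0, 0, 0, 0, 0, 0], [-0.5, 0, 0, 0, 0, 0, 0], [-1, 0, 0, 0, 0, 0, 0], [-1, 0, 0, 0, 0, 0, 0], [-1, 0, -10, 0, 0, 0, 0], [-1, 0, -30, 0, 0, 0, 0], [-1, 0, -40, 0, 0, 0, 0], [-1, 0, -30, 0, 0, 0, 0], [-1, 0, 0, 0, 0, 0, 0]])

```text
time: 17.5
tool_pos: [0.4872, -0.1848, 0.2914]
tool_rot: [0.304, -0.312, -0.636, 0.637]
contact_force: [1.3, 0.2, 0.5]
gripper_width: 1.0
```

Run:
```python
from h import *
s=manip.state(); im=manip.grab_frame("wrist"); sc=manip.grab_frame("scene"); print(s["time"],s["tool_pos"],s["contact_force"])
p=proj("wrist",[[.4845,-.182,.15]],s)[0];print(p)
x,y=np.int32(np.clip(p,[120,100],[520,380]))
a=cv2.resize(im[y-100:y+100,x-100:x+100],(400,400),interpolation=2)
b=cv2.resize(sc[170:290,180:300],(400,400),interpolation=2)
cv2.imwrite("pics/f1.png",np.hstack([a,b]))
```

```text
17.5 [ 0.4872 -0.1848  0.2914] [1.3155 0.1629 0.499 ]
[318.3072 229.916 ]
```

View pics/f1.png

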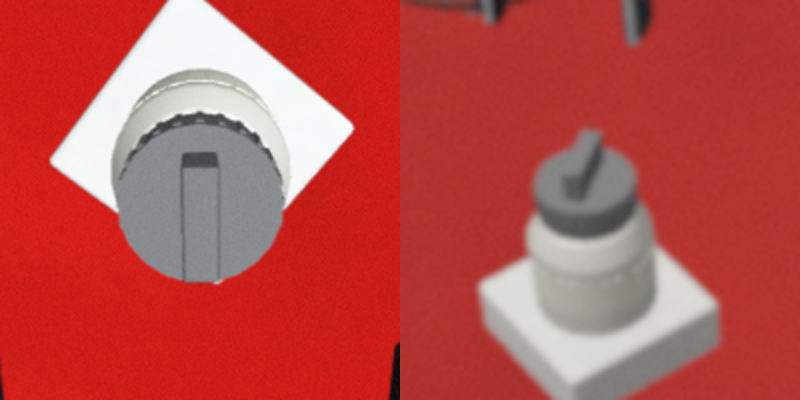

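Request:
apply_moves(moves=[[-1, 0, -20, 0, 0, 0, 0], [-1, 0, 0, 0, 0, 0, 0], [-1, 0, 0, 0, 0, 0, 0]])

```text
time: 17.9
tool_pos: [0.4848, -0.1835, 0.303]
tool_rot: [-0.309, 0.308, 0.636, -0.636]
contact_force: [-0.9, 0.5, -0.8]
gripper_width: 1.005
```

```bash
python3 -c "
from plant import manip
print(manip.job_done())"
```

```text
the job is handed in; nothing more can be done
None
```

The grey lid is screwed home on the white canister and released, and the job was handed in at about 18 s of the 72 s allowed. No verdict was reported.

- **Finding the start:** I set the lid on the mouth with about 4 N of press. I turned it counter-clockwise about 22° until the support vanished, then lowered it. It met the bottom of the thread entry about 8 mm lower than where it first rested, which fits a full drop.
- **Screwing home:** I turned it clockwise about 95° at 3–5 N until it met a firm stop. The height matched home, 21.5 mm below the rim, to within 1 mm.
- **Forces:** The readings peaked at about 5 N downward and 0.32 N m of twist, within the limits you gave.
- **Last checks:** The final wrist and scene pictures show the lid level and seated just above the shoulder. The gripper was open and about 13 cm above its release height. I did not take a final picture of the rest of the desk, but the arm went near nothing else.
- **What disagreed:** The wrist camera was about 1.3 mm off sideways, and I corrected for it. A sideways force of about 5 N built up at the stop. I eased the position before letting go, but did not re-measure the force before opening the gripper.

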